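Line up the reagents by height

ROBOT

A 6-joint arm with a two-finger parallel gripper is mounted at the origin on a cart in front of the work surface, level with it; the furniture and walls round the work are solid. World frame = base frame: x ahead of the robot, y to its left, z up, the work surface at z = 0. Lengths are in m, angles in degrees, forces in N, time in s.
With the tool pointing down it reaches from about 0.3 to 0.75 m from the base axis. Payload 8.5 kg.
Tool frame: the origin (TCP) lies at the very end of the fingers, on their centre line; the grasp point (between the pads) lies 19 mm behind it; z points along the fingers, y is the line along which they close (so a half turn about z gives the same grasp; the last joint's range is limited). The gripper opens to 85 mm and grips with 20 to 120 N. Pads are 22 mm wide; open, the fingers measure 114 mm over their backs; the gripper's body (76 mm by 85 mm) begins 54 mm behind the grasp point. The pads swing forward as they close: fully open they stand 13 mm farther back than shut.
Start: joints at [-87.794, 21.807, 74.336, -0, 83.858, -12.336], TCP at [0.138, -0.532, 0.231] pointing down, gripper open.
Joint ranges: [-178.18, 178.18], [-50.72, 133.34], [12.68, 142.11], [-81.47, 261.47], [9.98, 163.14], [-165.26, 165.26]. Speed limits (degrees/s): [136.94, 136.94, 180, 180, 180, 180].

INTERFACE

Orientations are given as [roll, pitch, yaw] about the fixed x, y, z axes, in that order (R = Rz(yaw) Ry(pitch) Rx(roll)).
In Python, from workcell import env gives the robot as it stands. The module is installed in compiled form; this text tells all that it offers.
- The arm moves only by the tool jog_arm, never from a script. Its argument "plan" is a list of rows, each an object with "travel": the shift along the tool's x, y, z in units of 0.04 m (1.0 is 0.04 m), a list of three; "dr": the turn, a rotation vector about the tool's x, y, z in units of 4 degrees (1.0 is 4 degrees), a list of three; "jaw": the gripper's target within -1 to 1 (shut at 1, half-way at 0, fully open at -1). A call has 1 to 5 rows; each row shifts and turns the commanded pose from where the row before left it, along the tool's axes as they then stand; what a row does not reach is not made up. A row lasts 1/12 s, in which the tool goes at most 41.7 mm and 7.16 degrees, less where a joint would pass 70% of its speed; a pose out of reach is approached as far as the arm can. A call with a number of a shift or a turn outside -1 to 1 is refused whole. A call with a gripper value outside its range is refused whole. The fingers move at their own pace and stop on an object; the grip force is fixed at half the most. Time passes only in rows, so rows that do not move let the fingers close. It gives the time, the measured TCP pose, the force, the opening and the grip force at its end, in the units of the state.
- env.state(): the state, without advancing time (a new reading comes with each control period).
- env.capture(name): name is "scene" or "top" or "wrist"; returns a dict with "image" (384x512x3 uint8, blue, green, red), "z_map" (384x512 float32, m along the optical axis (not along the pixel's ray), 0 where there is no reading), "fx", "fy", "cx", "cy" (pixels), "D" ([k1, k2, p1, p2, k3] as OpenCV has them; the pictures are not rectified), "R" (3x3) and "t" (3): a world point X has camera coordinates R X + t. Camera axes: x right, y down, z forward; pixel columns grow to the right and rows downward; lengths in m; the calibration is good to about 2 mm. A picture is of the moment at which its call begins.
- env.close_job(): hands the job in; it is judged then, once.
Trained networks look in the newest picture that a camera, given by its name, has taken for a name from the list of things; names that differ only in an ending like _2 or _b are one class to them, and where a whole thing is asked for, a point or a joint stands for the part that bears it (a point fixed in the world has none). Each returns a list of dicts, best first, with "p" (0 to 1); they miss things now and then, are a little off and sometimes report something else, mostly with a low value. They report only what shows in the picture. A call takes as long as a camera call. They do not tell look-alikes from the thing itself.
- env.boxes_of(thing, camera): "rect" ([left, top, width, height] in pixels, round what is visible of it).
- env.tip_of(thing, camera): "point" ([row, column] in pixels: a listed point, or the origin of a listed thing).
The state is a dict: "t": time; "joint_pos": joint angles; "qd": joint speeds; "effort": joint torques, N m; "position": TCP position; "orientation": TCP orientation; "contact_force": force on the tool from outside, world axes, zero at the start; "torque": the same for the moment, N m; "opening": opening from 0.0 (shut) to 1.0 (fully open); "grip_force": force on a finger pad.
Only numpy, scipy, OpenCV 4.12 (cv2) and the standard library are available. Lean on these libraries where they do the work, as an engineer would, in place of code of your own. Each camera call takes 0.05 s, during which the arm holds its last target. There are 200 camera calls.

TASK

Set the four closed containers (the small vial, the dropper bottle, the white bottle and the amber bottle) upright on the four round pads of the metal strip, one centred on each pad, in order of height: the shortest on the pad nearest the bench timer, the tallest at the far end from it. Do not let any of them tip over, and leave the timer where it stands.

Things in the scene. Friction and masses are not known exactly. Their poses are not given: they have to be found in the camera images.
- vial: small clear glass sample vial with a white screw cap, the shortest container: 57 mm tall, 27 mm across (cap 23 to 25 mm); origin at the centre of its underside, z up its axis
- dropper_bottle: brown dropper bottle with a black collar and a black rubber bulb on top: 102 mm tall in all; body 33 mm across up to about 65 mm, collar 24 mm across up to 77 mm, bulb 12 mm across above; second shortest; origin at the centre of its underside, z up its axis
- white_bottle: white plastic bottle with a ribbed white screw cap: 141 mm tall, body 60 mm across up to about 92 mm, then a shoulder narrowing to the cap, which is 35 mm across from 123 mm up (grip the cap, or the body from above); second tallest; origin at the centre of its underside, z up its axis
- amber_bottle: amber (brown) reagent bottle with a black screw cap: 177 mm tall, body 69 mm across up to about 115 mm, then a shoulder narrowing to the cap, which is 39 mm across from 154 mm up, the easiest place to grip; the tallest; origin at the centre of its underside, z up its axis
- pad_a: one of four identical round black rubber pads, 74 mm across and 4 mm thick, with a thin grey ring and grey centre dot, fixed on the metal strip in a row 98 to 122 mm apart; which of the four is where in the row changes from start to start. Origin: centre of its underside, 3 mm above the worktop, so its top is at z = 7 mm; z up
- pad_b: one of four identical round black rubber pads, 74 mm across and 4 mm thick, with a thin grey ring and grey centre dot, fixed on the metal strip in a row 98 to 122 mm apart; which of the four is where in the row changes from start to start. Origin: centre of its underside, 3 mm above the worktop, so its top is at z = 7 mm; z up
- pad_c: one of four identical round black rubber pads, 74 mm across and 4 mm thick, with a thin grey ring and grey centre dot, fixed on the metal strip in a row 98 to 122 mm apart; which of the four is where in the row changes from start to start. Origin: centre of its underside, 3 mm above the worktop, so its top is at z = 7 mm; z up
- pad_d: one of four identical round black rubber pads, 74 mm across and 4 mm thick, with a thin grey ring and grey centre dot, fixed on the metal strip in a row 98 to 122 mm apart; which of the four is where in the row changes from start to start. Origin: centre of its underside, 3 mm above the worktop, so its top is at z = 7 mm; z up
- timer: white bench timer with a grey display, 38 x 62 x 58 mm tall, standing loose on the worktop beyond one end of the strip (a brass sieve stands beyond the other end; the two swap ends from start to start); origin at the centre of its underside, z up
- strip: fixed aluminium strip 90 x 430 mm, 3 mm thick, that carries the row of pads; along its far edge runs a lip 5 mm thick whose top is 10 mm above the worktop. Origin: centre of its underside; y along the strip and the row, x across it away from the robot, z up. The pad centres lie on the line x = 0 of this frame
There are look-alikes about, which are no part of the job. What is shaped like the dropper_bottle but pink or red is not meant.

How it is judged:
By the outcome, as a careful person would: the job done as asked, in the order asked, and still so for the second after the job is handed in, with the robot touching nothing.
It also fails if it takes over 104 s, if anything falls off the work surface, if the arm or the gripper's body presses on something with over 40 N, if the wrist force passes 120 N, or if a joint passes its speed limit or range.

## Working session

There is one attempt and no reset: what is moved stays moved. The work goes in short steps, Python scripts to look and compute and a tool call to move; the robot and the scene stay as the last step left them, time stands still between calls to the robot, and variables do not carry over. Pictures are saved under pics/ and viewed, at most 14 in all, crops included, and the job is handed in when it is done.

Besides the shell and the picture viewer there is one more tool, called after ">>>" as name(argument=value, ...), one argument or row to a line, values as JSON. jog_arm: Moves the arm, as the interface text tells. Its arguments: {"type":"object","properties":{"plan":{"type":"array","items":{"type":"object","properties":{"travel":{"type":"array","items":{"type":"number"}},"dr":{"type":"array","items":{"type":"number"}},"jaw":{"type":"number"}}}}},"required":["plan"]}

```bash
mkdir -p pics
cat > h.py <<'E'
import numpy as np, cv2
from workcell import env
def cap(n,save=None):
    c=env.capture(n)
    if save: cv2.imwrite('pics/'+save,c['image'])
    return c
def px2w(c,row,col,z):
    K=np.array([[c['fx'],0,c['cx']],[0,c['fy'],c['cy']],[0,0,1]])
    u=cv2.undistortPoints(np.array([[[col,row]]],float),K,np.array(c['D'],float))[0,0]
    R=np.array(c['R']);t=np.array(c['t'])
    d=R.T@np.array([u[0],u[1],1]);o=-R.T@t
    return o+d*(z-o[2])/d[2]
def cloud(c):
    K=np.array([[c['fx'],0,c['cx']],[0,c['fy'],c['cy']],[0,0,1]])
    r,q=np.mgrid[0:384,0:512]
    u=cv2.undistortPoints(np.stack([q,r],-1).reshape(-1,1,2).astype(float),K,np.array(c['D'],float)).reshape(384,512,2)
    z=c['z_map'][...,None]
    P=np.concatenate([u*z,z],-1)
    W=(P-np.array(c['t']))@np.array(c['R'])
    W[c['z_map']<=0]=np.nan
    return W
E
python3 - <<'E'
from h import *
a=cap('top');b=cap('scene')
im=np.hstack([a['image'],b['image']])
cv2.imwrite('pics/t1.png',a['image']);cv2.imwrite('pics/s1.png',b['image'])
W={'top':cloud(a),'scene':cloud(b)};C={'top':a,'scene':b}
for n in ['vial','dropper_bottle','white_bottle','amber_bottle','pad_a','timer','strip']:
  for cam in ['top','scene']:
    for d in env.tip_of(n,cam)[:5]:
      r,q=d['point'];z=.007 if 'pad' in n else 0.
      print(n,cam,round(d['p'],2),np.round([r,q]),np.round(px2w(C[cam],r,q,z)[:2],3))
print(env.state())
print(a['t'],b['t'])
E
```

```text
vial top 0.51 [198. 195.] [0.458 0.169]
vial top 0.17 [204. 384.] [ 0.456 -0.369]
vial scene 0.59 [248. 220.] [0.447 0.161]
dropper_bottle top 0.69 [216. 330.] [ 0.419 -0.215]
dropper_bottle top 0.69 [184. 352.] [ 0.511 -0.277]
dropper_bottle top 0.44 [236. 366.] [ 0.365 -0.32 ]
dropper_bottle scene 0.79 [183. 327.] [ 0.43  -0.235]
dropper_bottle scene 0.74 [163. 317.] [ 0.514 -0.284]
white_bottle scene 0.61 [225. 260.] [0.439 0.033]
amber_bottle top 0.93 [208. 386.] [ 0.444 -0.376]
amber_bottle scene 0.59 [163. 352.] [ 0.438 -0.37 ]
pad_a top 0.94 [151. 214.] [0.594 0.118]
pad_a top 0.87 [154. 250.] [0.586 0.015]
pad_a top 0.76 [161. 284.] [ 0.57  -0.082]
pad_a top 0.68 [145. 175.] [0.608 0.23 ]
pad_a scene 0.92 [189. 231.] [0.596 0.009]
pad_a scene 0.67 [205. 199.] [0.601 0.12 ]
pad_a scene 0.66 [226. 165.] [0.599 0.233]
pad_a scene 0.53 [176. 260.] [ 0.581 -0.093]
timer scene 0.93 [244. 134.] [0.604 0.325]
strip top 0.61 [152. 230.] [0.594 0.072]
strip scene 0.79 [199. 216.] [0.598 0.065]
strip scene 0.3 [240. 134.] [0.615 0.318]
{'t': 0.8, 'joint_pos': array([-8.77956072e+01,  2.18041017e+01,  7.43377993e+01, -6.17107521e-04,
        8.38575940e+01, -1.23367263e+01]), 'qd': array([ 0.14977991,  0.0117021 , -0.05997234,  0.03490781,  0.03645913,
       -0.00712688]), 'effort': array([ 1.79956809e-03, -4.48295081e+01, -2.31454825e+01, -1.44230835e-04,
        5.40865385e-04, -5.38317551e-06]), 'position': array([ 0.13807591, -0.53234888,  0.23133416]), 'orientation': array([1.79999638e+02, 7.07309180e-04, 1.45411851e+01]), 'contact_force': array([-0.46087433, -0.31548446, -0.21539752]), 'torque': array([-0.00866178,  0.05271757,  0.01156331]), 'grip_force': 0.0, 'opening': 0.9983617393030431}
[-0.01268033  0.49821446  1.01800554] [0.32564844 0.31886359 0.78227397]
```

View pictures.

View pics/t1.png

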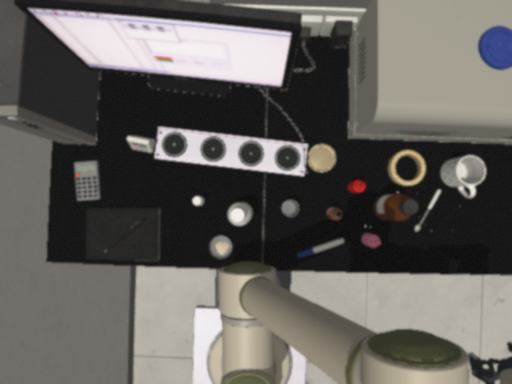

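View pics/s1.png

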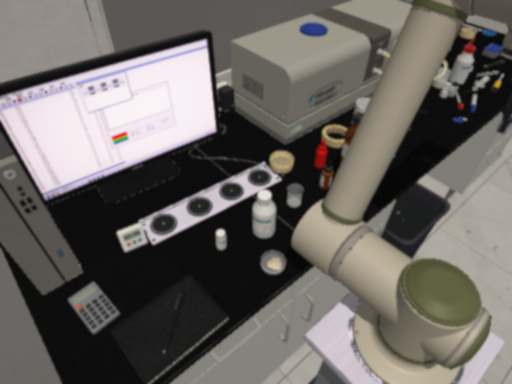

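```bash
cat >> h.py <<'E'
def circ(W,cx,cy,r,zlo,zhi):
    m=(np.hypot(W[...,0]-cx,W[...,1]-cy)<r)&(W[...,2]>zlo)&(W[...,2]<zhi)
    p=W[m]
    if len(p)<4: return None
    return np.round([len(p),*p.mean(0),*p.min(0)[:2],*p.max(0)],3)
E
python3 - <<'E'
from h import *
a=cap('top');b=cap('scene');A=cloud(a);B=cloud(b)
np.savez('c.npz',A=A,B=B)
for n,x,y,z0,z1 in [('vial',.45,.165,.04,.07),('drop',.42,-.225,.08,.11),('dropcollar',.42,-.225,.06,.085),('white',.44,.05,.125,.15),('whiteb',.44,.05,.02,.09),('amber',.44,-.37,.155,.19),('amberb',.44,-.37,.02,.11),('timer',.605,.325,.045,.07)]:
  print(n,'T',circ(A,x,y,.06,z0,z1),'\n  S',circ(B,x,y,.06,z0,z1))
# pads: dark pixels on the strip via dots: refine by ellipse fit of strip polygon
for n,W,c in (('T',A,a),('S',B,b)):
  # monitor: min x of tall things beyond strip
  m=(W[...,2]>.08)&(W[...,0]>.62)&(abs(W[...,1])<.4)
  print(n,'tall behind',np.nanmin(W[m],axis=0), np.nanpercentile(W[m],5,axis=0))
# pad centres
for c,nm in((a,'top'),(b,'scene')):
  im=cv2.resize(c['image'],None,fx=4,fy=4,interpolation=cv2.INTER_CUBIC)
  hsv=cv2.cvtColor(c['image'],cv2.COLOR_BGR2GRAY)
  g=cv2.threshold(hsv,0,255,cv2.THRESH_OTSU)[0]
  for (x,y) in [(.603,.232),(.597,.119),(.59,.012),(.576,-.087)]:
    X=np.array([x,y,.007]);K=np.array([[c['fx'],0,c['cx']],[0,c['fy'],c['cy']],[0,0,1]])
    p=cv2.projectPoints(X.reshape(1,3),cv2.Rodrigues(np.array(c['R']))[0],np.array(c['t']),K,np.array(c['D'],float))[0][0,0]
    u,v=np.round(p).astype(int)
    s=hsv[v-22:v+23,u-25:u+26]; mask=(s<110).astype(np.uint8)
    n,l,st,ce=cv2.connectedComponentsWithStats(mask)
    k=l[20:25,23:28]; k=np.bincount(k[k>0]).argmax() if (k>0).any() else 0
    cc=ce[k]; print(nm,(x,y),p.round(1),st[k],np.round(px2w(c,v-22+cc[1],u-25+cc[0],.007)[:2],4))
E
```

```text
vial T [7.20e+01 4.52e-01 1.53e-01 5.30e-02 4.39e-01 1.44e-01 4.64e-01 1.65e-01
 6.00e-02] 
  S [9.20e+01 4.48e-01 1.57e-01 5.20e-02 4.37e-01 1.43e-01 4.61e-01 1.67e-01
 5.90e-02]
drop T [26.     0.428 -0.217  0.095  0.422 -0.224  0.433 -0.212  0.101] 
  S [30.     0.426 -0.217  0.091  0.421 -0.224  0.433 -0.211  0.102]
dropcollar T [56.     0.429 -0.215  0.072  0.415 -0.23   0.442 -0.207  0.081] 
  S [65.     0.424 -0.216  0.071  0.414 -0.231  0.437 -0.204  0.083]
white T [1.58e+02 4.20e-01 3.90e-02 1.40e-01 4.04e-01 2.30e-02 4.37e-01 5.50e-02
 1.45e-01] 
  S [1.68e+02 4.16e-01 4.30e-02 1.38e-01 4.02e-01 2.40e-02 4.35e-01 5.70e-02
 1.43e-01]
whiteb T [3.60e+01 4.29e-01 1.60e-02 6.00e-02 3.92e-01 5.00e-03 4.51e-01 5.00e-02
 9.00e-02] 
  S [3.81e+02 4.03e-01 5.30e-02 5.70e-02 3.89e-01 1.80e-02 4.42e-01 6.80e-02
 9.00e-02]
amber T [ 2.56e+02  4.52e-01 -3.67e-01  1.73e-01  4.33e-01 -3.89e-01  4.70e-01
 -3.50e-01  1.80e-01] 
  S [88.     0.455 -0.362  0.171  0.441 -0.39   0.47  -0.351  0.179]
amberb T [ 2.72e+02  4.47e-01 -3.44e-01  6.80e-02  4.14e-01 -3.70e-01  4.83e-01
 -3.36e-01  1.09
[... 344 characters left out ...]
92822 -0.37495183  0.10658814]
S tall behind [ 0.63259738 -0.39996633  0.08002451] [ 0.66435378 -0.3301895   0.10759875]
top (0.603, 0.232) [174.4 146.6] [ 14   8  23  23 392] [0.6096 0.2335]
top (0.597, 0.119) [213.8 149.7] [ 13   9  22  23 395] [0.6001 0.1222]
top (0.59, 0.012) [251.5 153.1] [ 13  11  23  23 394] [0.5898 0.0143]
top (0.576, -0.087) [286.3 159. ] [ 16  10  22  22 396] [ 0.5805 -0.0896]
scene (0.603, 0.232) [164.8 224.6] [ 11  11  25  20 388] [0.608  0.2341]
scene (0.597, 0.119) [200.3 206. ] [ 12  14  25  18 347] [0.598  0.1224]
scene (0.59, 0.012) [231.4 190.1] [ 14  15  23  17 307] [0.5887 0.015 ]
scene (0.576, -0.087) [259.4 177.9] [ 15  14  22  15 266] [ 0.5794 -0.0882]
```

Run:
```python
import cv2
a=cv2.imread('pics/t1.png');b=cv2.imread('pics/s1.png')
import numpy as np
x=cv2.resize(a[100:260,110:440],(792,384),interpolation=cv2.INTER_CUBIC)
cv2.imwrite('pics/crop1.png',x)
```

```text
(no output)
```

View pics/crop1.png

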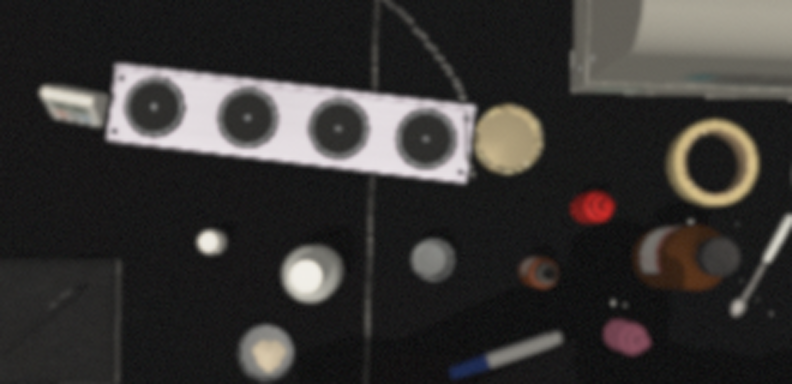

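The crop shows the brown dropper bottle at top pixel (row 213, col 335). Its look-alikes are red at (186, 357) and pink at (240, 371), so I take the brown one. The amber bottle is at (207, 397), the white bottle at (214, 241) and the vial at (200, 197). The timer is at the left end, around (144, 140).

Run:
```python
import numpy as np
d=np.load('c.npz')
for k in 'AB':
  W=d[k]
  for y0 in np.arange(-.3,.45,.1):
    for z0,z1 in [(.08,.2),(.2,.4),(.4,.7)]:
      m=(W[...,1]>y0)&(W[...,1]<y0+.1)&(W[...,2]>z0)&(W[...,2]<z1)&(W[...,0]>.63)
      if m.sum()>5: print(k,round(y0,1),z0,m.sum(),np.percentile(W[m][:,0],[0,5]).round(3))
```

```text
A -0.3 0.08 2464 [0.635 0.638]
A -0.3 0.2 3749 [0.634 0.643]
A -0.2 0.08 995 [0.898 0.93 ]
A -0.2 0.2 17 [0.936 0.936]
A -0.1 0.08 1026 [0.753 0.755]
A -0.1 0.2 2351 [0.758 0.763]
A 0.0 0.08 1033 [0.76  0.764]
A 0.0 0.2 2957 [0.769 0.772]
A 0.1 0.08 853 [0.768 0.772]
A 0.1 0.2 2854 [0.777 0.781]
A 0.2 0.08 759 [0.777 0.781]
A 0.2 0.2 2576 [0.785 0.789]
A 0.3 0.08 741 [0.787 0.79 ]
A 0.3 0.2 2269 [0.795 0.798]
A 0.4 0.08 2051 [0.63  0.641]
A 0.4 0.2 6696 [0.63  0.641]
B -0.3 0.08 2648 [0.633 0.636]
B -0.3 0.2 3527 [0.633 0.641]
B -0.3 0.4 22 [0.937 0.938]
B -0.2 0.08 69 [0.892 0.895]
B -0.2 0.2 692 [0.932 0.937]
B -0.2 0.4 205 [0.936 0.937]
B -0.1 0.08 805 [0.751 0.755]
B -0.1 0.2 2633 [0.756 0.763]
B -0.1 0.4 495 [0.933 0.936]
B 0.0 0.08 1154 [0.758 0.763]
B 0.0 0.2 3474 [0.767 0.772]
B 0.0 0.4 874 [0.78  0.937]
B 0.1 0.08 1288 [0.766 0.772]
B 0.1 0.2 4189 [0.774 0.781]
B 0.1 0.4 1367 [0.789 0.934]
B 0.2 0.08 1454 [0.775 0.782]
B 0.2 0.2 4662 [0.784 0.789]
B 0.2 0.4 1820 [0.967 0.972]
B 0.3 0.08 1648 [0.783 0.789]
B 0.3 0.2 5193 [0.793 0.798]
B 0.3 0.4 1339 [0.97  0.972]
B 0.4 0.08 1078 [0.63  0.797]
B 0.4 0.2 2400 [0.63 0.66]
```

>>> jog_arm(
  plan=[
    {"travel":[0,0,0],"dr":[0,0,0.9],"jaw":-1},
    {"travel":[0,0,0],"dr":[0,0,0.9],"jaw":-1},
    {"travel":[0,0,0],"dr":[0,0,0.9],"jaw":-1},
    {"travel":[0,0,0],"dr":[0,0,0.9],"jaw":-1},
    {"travel":[0,0,0],"dr":[0,0,0.03],"jaw":-1},
  ],
)

```text
t: 1.32
position: [0.1381, -0.5324, 0.2313]
orientation: [-180.0, 0.0, -0.1]
contact_force: [-1.2, -0.1, -0.1]
opening: 1.002
grip_force: 0.0
```

>>> jog_arm(
  plan=[
    {"travel":[0.8,-0.4,0],"dr":[0,0,0],"jaw":-1},
    {"travel":[0.8,-0.4,0],"dr":[0,0,0],"jaw":-1},
    {"travel":[0.8,-0.4,0],"dr":[0,0,0],"jaw":-1},
    {"travel":[0.8,-0.4,0],"dr":[0,0,0],"jaw":-1},
    {"travel":[0.8,-0.4,0],"dr":[0,0,0],"jaw":-1},
  ],
)

```text
t: 1.73
position: [0.2994, -0.4514, 0.2314]
orientation: [180.0, -0.0, 0.1]
contact_force: [-0.3, -0.1, -0.0]
opening: 0.994
grip_force: 0.0
```

>>> jog_arm(
  plan=[
    {"travel":[0.8,-0.4,0],"dr":[0,0,0],"jaw":-1},
    {"travel":[0.8,-0.4,0],"dr":[0,0,0],"jaw":-1},
    {"travel":[0.8,-0.45,0],"dr":[0,0,0],"jaw":-1},
    {"travel":[0.8,-0.45,0],"dr":[0,0,0],"jaw":-1},
    {"travel":[0.6,-0.35,0],"dr":[0,0,0],"jaw":-1},
  ],
)

```text
t: 2.15
position: [0.4522, -0.3685, 0.2314]
orientation: [-180.0, -0.0, 0.2]
contact_force: [0.5, -0.5, 0.4]
opening: 0.999
grip_force: 0.0
```

Run:
```python
from h import *
w=cap('wrist','w1.png');W=cloud(w);s=env.state();print(s['position'],circ(W,.452,-.369,.05,.16,.19))
```

```text
[ 0.45502887 -0.36631733  0.23117485] [ 2.945e+03  4.540e-01 -3.720e-01  1.760e-01  4.330e-01 -3.920e-01
  4.710e-01 -3.530e-01  1.800e-01]
```

View pics/w1.png

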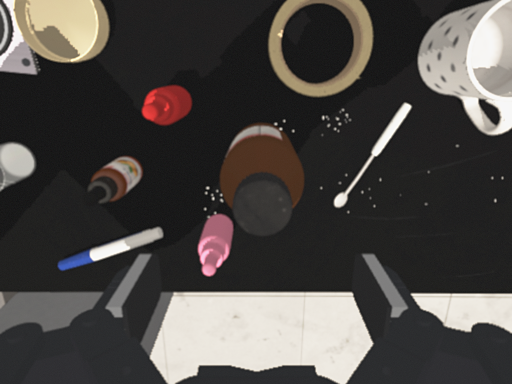

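The wrist view shows the amber bottle's black cap at (row 207, col 262). It is upright, with the pink look-alike beside it at (245, 213). Next I go down onto the cap.

>>> jog_arm(
  plan=[
    {"travel":[-0.05,0.12,0.5],"dr":[0,0,0],"jaw":-1},
    {"travel":[0,0,0.6],"dr":[0,0,0],"jaw":-1},
    {"travel":[0,0,0.6],"dr":[0,0,0],"jaw":-1},
    {"travel":[0,0,0.4],"dr":[0,0,0],"jaw":-1},
    {"travel":[0,0,0],"dr":[0,0,0],"jaw":-1},
  ],
)

```text
t: 2.62
position: [0.447, -0.3739, 0.144]
orientation: [-179.7, 0.2, 0.1]
contact_force: [-2.1, 0.1, -0.3]
opening: 1.001
grip_force: 0.0
```

>>> jog_arm(
  plan=[
    {"travel":[0,0,0],"dr":[0,0,0],"jaw":1},
    {"travel":[0,0,0],"dr":[0,0,0],"jaw":1},
    {"travel":[0,0,0],"dr":[0,0,0],"jaw":1},
    {"travel":[0,0,0],"dr":[0,0,0],"jaw":1},
    {"travel":[0,0,0],"dr":[0,0,0],"jaw":1},
  ],
)

```text
t: 3.03
position: [0.4486, -0.3752, 0.149]
orientation: [179.9, -0.1, 0.0]
contact_force: [0.2, 2.9, 6.7]
opening: 0.444
grip_force: 58.5
```

>>> jog_arm(
  plan=[
    {"travel":[0,0,-0.3],"dr":[0,0,0],"jaw":1},
    {"travel":[0,0,-0.6],"dr":[0,0,0],"jaw":1},
    {"travel":[0,0,-0.7],"dr":[0,0,0],"jaw":1},
    {"travel":[0,0,-0.7],"dr":[0,0,0],"jaw":1},
    {"travel":[0,0,-0.7],"dr":[0,0,0],"jaw":1},
  ],
)

```text
t: 3.45
position: [0.4477, -0.3747, 0.2687]
orientation: [-180.0, 0.0, 0.0]
contact_force: [1.5, -0.8, -4.4]
opening: 0.44
grip_force: 59.3
```

>>> jog_arm(
  plan=[
    {"travel":[0.2,-0.4,-0.2],"dr":[0,0,0],"jaw":1},
    {"travel":[0.3,-0.6,0],"dr":[0,0,0],"jaw":1},
    {"travel":[0.3,-0.7,0],"dr":[0,0,0],"jaw":1},
    {"travel":[0.3,-0.7,0],"dr":[0,0,0],"jaw":1},
    {"travel":[0.3,-0.7,0],"dr":[0,0,0],"jaw":1},
  ],
)

```text
t: 3.87
position: [0.5041, -0.2496, 0.2753]
orientation: [-180.0, 0.0, 0.0]
contact_force: [0.8, 0.4, -4.0]
opening: 0.442
grip_force: 59.0
```

>>> jog_arm(
  plan=[
    {"travel":[0.3,-0.7,0],"dr":[0,0,0],"jaw":1},
    {"travel":[0.3,-0.7,0],"dr":[0,0,0],"jaw":1},
    {"travel":[0.3,-0.7,0],"dr":[0,0,0],"jaw":1},
    {"travel":[0.3,-0.7,0],"dr":[0,0,0],"jaw":1},
    {"travel":[0.2,-0.5,0],"dr":[0,0,0],"jaw":1},
  ],
)

```text
t: 4.28
position: [0.5603, -0.1165, 0.2754]
orientation: [-180.0, 0.0, 0.1]
contact_force: [-0.2, -0.8, -4.3]
opening: 0.445
grip_force: 59.0
```

>>> jog_arm(
  plan=[
    {"travel":[0.2,-0.4,0],"dr":[0,0,0],"jaw":1},
    {"travel":[0.1,-0.2,0],"dr":[0,0,0],"jaw":1},
    {"travel":[0,0,0],"dr":[0,0,0],"jaw":1},
  ],
)

```text
t: 4.53
position: [0.5722, -0.0936, 0.2752]
orientation: [-180.0, 0.0, 0.2]
contact_force: [-0.2, -0.4, -4.0]
opening: 0.441
grip_force: 59.0
```

Run:
```python
from h import *
s=env.state();p=s['position'];print(p,s['orientation'],s['grip_force'])
for n in('wrist','top'):
  w=cap(n,'a_'+n+'.png');W=cloud(w)
  for z0,z1 in[(-.15,-.05),(-.03,.035)]:
    print(n,circ(W,p[0],p[1],.05,p[2]+z0,p[2]+z1))
```

```text
[ 0.57222805 -0.0935861   0.2751776 ] [-1.79974644e+02  1.94659323e-02  1.52425183e-01] 59.04784159747578
wrist [ 1.563e+03  6.020e-01 -9.200e-02  1.880e-01  5.870e-01 -1.220e-01
  6.080e-01 -6.200e-02  2.250e-01]
wrist [ 1.5844e+04  5.8300e-01 -9.3000e-02  2.8600e-01  5.5700e-01 -1.2600e-01
  6.0600e-01 -6.1000e-02  3.1000e-01]
top [ 1.73e+02  5.48e-01 -7.90e-02  1.79e-01  5.36e-01 -1.13e-01  5.78e-01
 -5.80e-02  2.24e-01]
top [ 1.74e+02  5.55e-01 -8.50e-02  2.56e-01  5.44e-01 -1.18e-01  5.74e-01
 -6.10e-02  2.97e-01]
```

View pics/a_wrist.png

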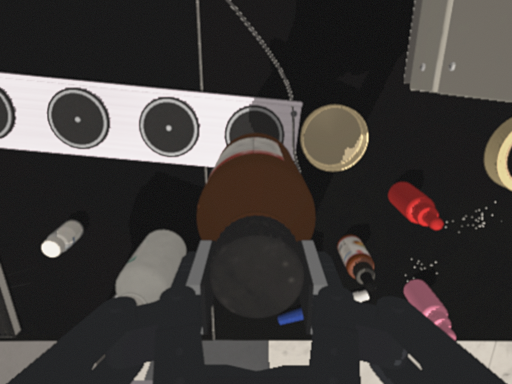

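The wrist picture shows the amber bottle held by its cap at (265, 257), with its pad just visible behind it at (130, 254). The sieve at (138, 335) is clear of it. Lowering now.

>>> jog_arm(
  plan=[
    {"travel":[0.12,-0.1,0.3],"dr":[0,0,0],"jaw":1},
    {"travel":[0,0,0.6],"dr":[0,0,0],"jaw":1},
    {"travel":[0,0,0.7],"dr":[0,0,0],"jaw":1},
    {"travel":[0,0,0.6],"dr":[0,0,0],"jaw":1},
    {"travel":[0,0,0.4],"dr":[0,0,0],"jaw":1},
  ],
)

```text
t: 5.05
position: [0.5754, -0.0922, 0.1689]
orientation: [-180.0, 0.2, -0.1]
contact_force: [-0.5, 0.4, -4.3]
opening: 0.446
grip_force: 59.0
```

>>> jog_arm(
  plan=[
    {"travel":[0,0,0.15],"dr":[0,0,0],"jaw":1},
    {"travel":[0,0,0.1],"dr":[0,0,0],"jaw":1},
    {"travel":[0,0,0],"dr":[0,0,0],"jaw":1},
  ],
)

```text
t: 5.3
position: [0.5767, -0.0918, 0.1614]
orientation: [180.0, 0.0, -0.0]
contact_force: [-0.4, 0.2, -4.6]
opening: 0.443
grip_force: 59.0
```

>>> jog_arm(
  plan=[
    {"travel":[0,-0.05,0.05],"dr":[0,0,0],"jaw":1},
    {"travel":[0,0,0.05],"dr":[0,0,0],"jaw":1},
    {"travel":[0,0,0],"dr":[0,0,0],"jaw":1},
  ],
)

```text
t: 5.55
position: [0.5768, -0.089, 0.1577]
orientation: [180.0, -0.0, 0.0]
contact_force: [0.8, 0.9, -4.2]
opening: 0.442
grip_force: 59.0
```

>>> jog_arm(
  plan=[
    {"travel":[0,0,0.04],"dr":[0,0,0],"jaw":1},
    {"travel":[0,0,0],"dr":[0,0,0],"jaw":1},
  ],
)

```text
t: 5.72
position: [0.577, -0.089, 0.1562]
orientation: [180.0, -0.1, 0.0]
contact_force: [0.1, 0.4, -1.9]
opening: 0.443
grip_force: 59.2
```

>>> jog_arm(
  plan=[
    {"travel":[0,0,0],"dr":[0,0,0],"jaw":-0.2},
    {"travel":[0,0,0],"dr":[0,0,0],"jaw":-0.5},
    {"travel":[0,0,0],"dr":[0,0,0],"jaw":-0.5},
    {"travel":[0,0,0],"dr":[0,0,0],"jaw":-0.5},
    {"travel":[0,0,-0.3],"dr":[0,0,0],"jaw":-0.5},
  ],
)

```text
t: 6.13
position: [0.5759, -0.0888, 0.1661]
orientation: [-179.9, 0.2, 0.0]
contact_force: [0.7, 0.2, 0.2]
opening: 0.745
grip_force: 0.0
```

>>> jog_arm(
  plan=[
    {"travel":[0,0,-0.7],"dr":[0,0,0],"jaw":-1},
    {"travel":[0,0,-0.8],"dr":[0,0,0],"jaw":-1},
    {"travel":[-0.5,-0.4,-0.2],"dr":[0,0,0],"jaw":-1},
    {"travel":[-0.7,-0.5,0],"dr":[0,0,0],"jaw":-1},
    {"travel":[-0.7,-0.6,0],"dr":[0,0,0],"jaw":-1},
  ],
)

```text
t: 6.55
position: [0.5001, -0.0291, 0.2362]
orientation: [180.0, -0.1, -0.1]
contact_force: [-0.4, 1.5, -0.3]
opening: 0.997
grip_force: 0.0
```

>>> jog_arm(
  plan=[
    {"travel":[-0.7,-0.6,0],"dr":[0,0,0],"jaw":-1},
    {"travel":[-0.7,-0.6,0],"dr":[0,0,0],"jaw":-1},
    {"travel":[-0.5,-0.4,0],"dr":[0,0,0],"jaw":-1},
    {"travel":[-0.1,-0.1,0],"dr":[0,0,0],"jaw":-1},
    {"travel":[0,0,0],"dr":[0,0,0],"jaw":-1},
  ],
)

```text
t: 6.97
position: [0.4199, 0.0398, 0.2364]
orientation: [180.0, -0.1, 0.1]
contact_force: [0.9, 0.4, 0.8]
opening: 1.005
grip_force: 0.0
```

Run:
```python
from h import *
s=env.state();print(s['position'])
w=cap('wrist','w2.png');W=cloud(w);print('white',circ(W,.42,.04,.05,.134,.15))
A=cloud(cap('top','t2.png'));print('amber',circ(A,.58,-.089,.06,.165,.195),circ(A,.42,.04,.05,.134,.15));print(circ(W,.58,-.089,.06,.175,.195))
```

```text
[0.41992318 0.03978872 0.23638882]
white [1.611e+03 4.200e-01 3.800e-02 1.420e-01 4.020e-01 2.100e-02 4.360e-01
 5.600e-02 1.450e-01]
amber [ 2.22e+02  5.80e-01 -8.40e-02  1.81e-01  5.62e-01 -1.03e-01  5.99e-01
 -6.50e-02  1.87e-01] None
None
```

>>> jog_arm(
  plan=[
    {"travel":[0,0.03,0.5],"dr":[0,0,0],"jaw":-1},
    {"travel":[0,0,0.8],"dr":[0,0,0],"jaw":-1},
    {"travel":[0,0,0.8],"dr":[0,0,0],"jaw":-1},
    {"travel":[0,0,0.6],"dr":[0,0,0],"jaw":-1},
    {"travel":[0,0,0.3],"dr":[0,0,0],"jaw":-1},
  ],
)

```text
t: 7.48
position: [0.4206, 0.037, 0.1129]
orientation: [-180.0, 0.2, -0.1]
contact_force: [-0.9, -0.6, -0.8]
opening: 1.002
grip_force: 0.0
```

>>> jog_arm(
  plan=[
    {"travel":[0,0,0],"dr":[0,0,0],"jaw":-0.5},
    {"travel":[0,0,0],"dr":[0,0,0],"jaw":1},
    {"travel":[0,0,0],"dr":[0,0,0],"jaw":1},
    {"travel":[0,0,0],"dr":[0,0,0],"jaw":1},
    {"travel":[0,0,0],"dr":[0,0,0],"jaw":1},
  ],
)

```text
t: 7.9
position: [0.4218, 0.0374, 0.1171]
orientation: [180.0, -0.2, 0.0]
contact_force: [-0.1, -0.0, 4.6]
opening: 0.397
grip_force: 56.1
```

>>> jog_arm(
  plan=[
    {"travel":[0,0,0],"dr":[0,0,0],"jaw":1},
    {"travel":[0,0,0],"dr":[0,0,0],"jaw":1},
    {"travel":[0,0,0],"dr":[0,0,0],"jaw":1},
  ],
)

```text
t: 8.15
position: [0.4217, 0.0374, 0.1171]
orientation: [179.9, -0.2, 0.0]
contact_force: [0.6, -0.5, 4.6]
opening: 0.4
grip_force: 56.1
```

>>> jog_arm(
  plan=[
    {"travel":[0,0,-0.3],"dr":[0,0,0],"jaw":1},
    {"travel":[0,0,-0.6],"dr":[0,0,0],"jaw":1},
    {"travel":[0,0,-0.6],"dr":[0,0,0],"jaw":1},
    {"travel":[0.2,0,-0.4],"dr":[0,0,0],"jaw":1},
    {"travel":[0.5,0,0],"dr":[0,0,0],"jaw":1},
  ],
)

```text
t: 8.57
position: [0.4489, 0.0378, 0.1956]
orientation: [179.9, -0.3, 0.0]
contact_force: [0.5, -0.3, -2.5]
opening: 0.392
grip_force: 58.1
```

```bash
cat > pads.py <<'E'
from h import *
def pads(c,exp,T=110):
    g=cv2.cvtColor(c['image'],cv2.COLOR_BGR2GRAY);out=[]
    K=np.array([[c['fx'],0,c['cx']],[0,c['fy'],c['cy']],[0,0,1]])
    cs,_=cv2.findContours((g<T).astype(np.uint8),cv2.RETR_CCOMP,cv2.CHAIN_APPROX_NONE)
    for k in cs:
        if len(k)<40: continue
        e=cv2.fitEllipse(k);w=np.array([px2w(c,p[0][1],p[0][0],.007)[:2] for p in k])
        if not np.isfinite(w).all(): continue
        if .066<np.ptp(w[:,0])<.082 and .066<np.ptp(w[:,1])<.082:
            out.append((round(e[0][0]),round(e[0][1]),*np.round([(w[:,0].min()+w[:,0].max())/2,(w[:,1].min()+w[:,1].max())/2,np.ptp(w[:,0]),np.ptp(w[:,1])],4)))
    return out
E
python3 - <<'E'
from pads import *
s=env.state();print(s['position'])
c=cap('wrist','w3.png');print(*pads(c,0),sep='\n');W=cloud(c)
print('amber',circ(W,.58,-.089,.06,.175,.195))
for n in('top','scene'):
  c=cap(n);print(n,*pads(c,0),sep='\n');W=cloud(c);print('amber',circ(W,.58,-.089,.06,.175,.195))
E
```

```text
[0.44885128 0.03778933 0.19559817]

amber None
top
(407, 168, np.float64(0.5622), np.float64(-0.4335), np.float64(0.0718), np.float64(0.067))
amber [ 2.09e+02  5.81e-01 -8.50e-02  1.82e-01  5.63e-01 -1.03e-01  5.99e-01
 -6.70e-02  1.86e-01]
scene
amber None
```

View pics/w3.png

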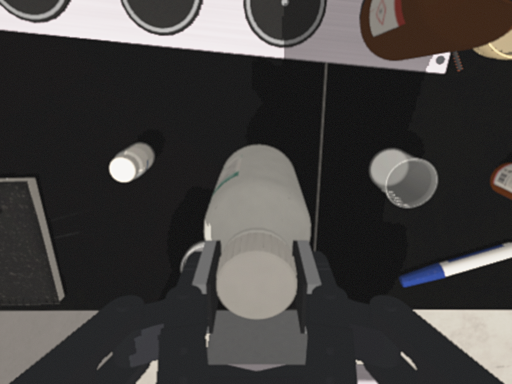

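The wrist picture shows the white bottle held by its cap at (275, 257). The amber bottle is standing on its pad at upper right, and the third pad's centre dot shows at (2, 285). I'll measure the pad dots from this view and the earlier one.

Run:
```python
from h import *
s=env.state();c=cap('wrist');W=cloud(c);p=np.array(s['position'])
print(p)
R=np.array(c['R']);cen=-R.T@np.array(c['t']);print('cam off',cen-p,R.round(3))
def dot(img,cc,u,v,n):
    g=cv2.cvtColor(cv2.imread('pics/'+img),cv2.COLOR_BGR2GRAY).astype(float)
    v0=max(v-4,0);s=g[v0:v+5,u-4:u+5];w=np.clip(s-np.median(s)-8,0,None);yy,xx=np.mgrid[v0:v0+s.shape[0],u-4:u+5]
    q=((xx*w).sum()/w.sum(),(yy*w).sum()/w.sum())
    print(n,np.round(q,1),px2w(cc,q[1],q[0],.007).round(4))
dot('w3.png',c,285,2,'P3')
c2=dict(c);c2['t']=-R@(np.array([.5722,-.0936,.2752])+cen-p)
dot('a_wrist.png',c2,169,128,'P3');dot('a_wrist.png',c2,77,119,'P2')
# dots via scene/top first pics
```

```text
[0.44921894 0.03766754 0.19213669]
cam off [8.22375985e-02 9.08536938e-05 1.43587538e-01] [[-0.    -1.     0.   ]
 [-0.946  0.     0.325]
 [-0.325 -0.    -0.946]]
P3 [283.9   1.5] [0.5878 0.0138 0.007 ]
P3 [168.3 127.7] [0.5891 0.0131 0.007 ]
P2 [ 77.2 119.1] [0.5993 0.1215 0.007 ]
```

>>> jog_arm(
  plan=[
    {"travel":[0.6,0,0],"dr":[0,0,0],"jaw":1},
    {"travel":[0.6,0.1,-0.2],"dr":[0,0,0],"jaw":1},
    {"travel":[0.6,0.2,-0.2],"dr":[0,0,0],"jaw":1},
    {"travel":[0.6,0.2,0],"dr":[0,0,0],"jaw":1},
    {"travel":[0.6,0.1,0],"dr":[0,0,0],"jaw":1},
  ],
)

```text
t: 9.18
position: [0.5691, 0.0131, 0.2078]
orientation: [180.0, 0.0, 0.0]
contact_force: [-0.9, -0.5, -2.8]
opening: 0.39
grip_force: 57.8
```

>>> jog_arm(
  plan=[
    {"travel":[0.4,0,0],"dr":[0,0,0],"jaw":1},
    {"travel":[0.1,0,0],"dr":[0,0,0],"jaw":1},
    {"travel":[0,0,0],"dr":[0,0,0],"jaw":1},
  ],
)

```text
t: 9.43
position: [0.5884, 0.0138, 0.2069]
orientation: [-180.0, 0.1, 0.0]
contact_force: [-0.4, -0.3, -3.3]
opening: 0.391
grip_force: 57.7
```

Run:
```python
from pads import *
s=env.state();p=s['position'];print(p)
c=cap('wrist','w4.png');print(*pads(c,0),sep='\n');W=cloud(c)
print('body',circ(W,p[0],p[1],.06,p[2]-.12,p[2]-.03))
print('amber',circ(W,.58,-.089,.06,.175,.195),circ(W,.58,-.089,.06,.03,.11))
```

```text
[0.58841541 0.01382629 0.20687182]
(152, 143, np.float64(0.5992), np.float64(0.1204), np.float64(0.0718), np.float64(0.0729))
(41, 133, np.float64(0.6094), np.float64(0.2319), np.float64(0.0702), np.float64(0.0742))
body [ 2.431e+03  6.120e-01  1.300e-02  1.430e-01  5.940e-01 -1.500e-02
  6.160e-01  4.200e-02  1.770e-01]
amber [ 3.905e+03  5.820e-01 -8.400e-02  1.830e-01  5.610e-01 -1.050e-01
  6.000e-01 -6.600e-02  1.860e-01] [ 2.253e+03  5.970e-01 -6.600e-02  7.600e-02  5.580e-01 -1.480e-01
  6.120e-01 -5.200e-02  1.100e-01]
```

View pics/w4.png

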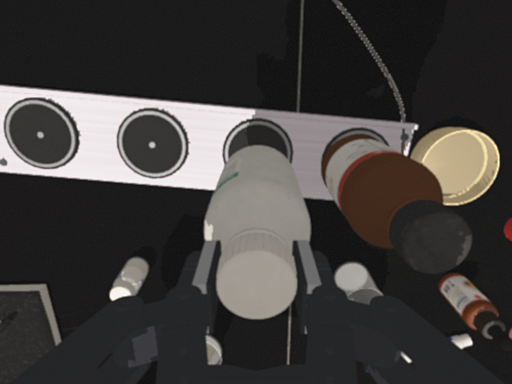

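The wrist picture shows pad 1 at (133, 41) and pad 2 at (143, 152). The white bottle is held over pad 3 and the amber bottle stands on pad 4. Lowering the white bottle.

>>> jog_arm(
  plan=[
    {"travel":[0.06,0,0.3],"dr":[0,0,0],"jaw":1},
    {"travel":[0,0,0.6],"dr":[0,0,0],"jaw":1},
    {"travel":[0,0,0.6],"dr":[0,0,0],"jaw":1},
    {"travel":[0,0,0.4],"dr":[0,0,0],"jaw":1},
    {"travel":[0,0,0],"dr":[0,0,0],"jaw":1},
  ],
)

```text
t: 9.9
position: [0.5881, 0.0143, 0.1287]
orientation: [-179.9, 0.4, 0.0]
contact_force: [-0.3, -0.2, -3.5]
opening: 0.388
grip_force: 57.8
```

>>> jog_arm(
  plan=[
    {"travel":[0,0,0.04],"dr":[0,0,0],"jaw":1},
    {"travel":[0,0,0],"dr":[0,0,0],"jaw":1},
    {"travel":[0,0,0],"dr":[0,0,0],"jaw":1},
  ],
)

```text
t: 10.15
position: [0.5914, 0.0138, 0.1317]
orientation: [180.0, -0.1, 0.0]
contact_force: [-0.7, -0.8, -2.6]
opening: 0.391
grip_force: 57.9
```

Need about 7 mm more; small steps.

>>> jog_arm(
  plan=[
    {"travel":[0,0,0.07],"dr":[0,0,0],"jaw":1},
    {"travel":[0,0,0.07],"dr":[0,0,0],"jaw":1},
    {"travel":[0,0,0],"dr":[0,0,0],"jaw":1},
  ],
)

```text
t: 10.4
position: [0.5914, 0.0138, 0.1249]
orientation: [180.0, -0.1, 0.0]
contact_force: [0.0, 0.7, -0.2]
opening: 0.394
grip_force: 58.1
```

>>> jog_arm(
  plan=[
    {"travel":[0,0,0.03],"dr":[0,0,0],"jaw":1},
    {"travel":[0,0,0],"dr":[0,0,0],"jaw":1},
    {"travel":[0,0,0],"dr":[0,0,0],"jaw":1},
  ],
)

```text
t: 10.65
position: [0.5918, 0.0138, 0.1248]
orientation: [180.0, -0.2, 0.0]
contact_force: [-0.5, 0.8, 6.6]
opening: 0.395
grip_force: 59.5
```

>>> jog_arm(
  plan=[
    {"travel":[0,0,0],"dr":[0,0,0],"jaw":0},
    {"travel":[0,0,0],"dr":[0,0,0],"jaw":-0.4},
    {"travel":[0,0,0],"dr":[0,0,0],"jaw":-0.4},
    {"travel":[0,0,0],"dr":[0,0,0],"jaw":-0.4},
    {"travel":[0,0,-0.3],"dr":[0,0,0],"jaw":-0.4},
  ],
)

```text
t: 11.07
position: [0.5901, 0.0139, 0.1334]
orientation: [-180.0, 0.2, 0.0]
contact_force: [0.2, 0.3, -1.0]
opening: 0.701
grip_force: 0.0
```

>>> jog_arm(
  plan=[
    {"travel":[0,0,-0.7],"dr":[0,0,0],"jaw":-0.4},
    {"travel":[0,0,-0.8],"dr":[0,0,0],"jaw":-0.4},
    {"travel":[-0.2,0.2,-0.7],"dr":[0,0,0],"jaw":-0.4},
    {"travel":[-0.5,0.6,-0.1],"dr":[0,0,0],"jaw":-0.4},
    {"travel":[-0.5,0.7,0],"dr":[0,0,0],"jaw":-0.4},
  ],
)

```text
t: 11.48
position: [0.5433, -0.046, 0.2293]
orientation: [179.9, -0.2, 0.2]
contact_force: [1.3, -0.1, -0.1]
opening: 0.699
grip_force: 0.0
```

>>> jog_arm(
  plan=[
    {"travel":[-0.5,0.7,0],"dr":[0,0,0],"jaw":-0.4},
    {"travel":[-0.5,0.7,0],"dr":[0,0,0],"jaw":-0.4},
    {"travel":[-0.5,0.7,0],"dr":[0,0,0],"jaw":-0.4},
    {"travel":[-0.5,0.7,0],"dr":[0,0,0],"jaw":-0.4},
    {"travel":[-0.5,0.7,0],"dr":[0,0,0],"jaw":-0.4},
  ],
)

```text
t: 11.9
position: [0.442, -0.1873, 0.2274]
orientation: [180.0, -0.0, 0.0]
contact_force: [0.2, -1.3, 0.1]
opening: 0.7
grip_force: 0.0
```

>>> jog_arm(
  plan=[
    {"travel":[-0.3,0.5,0],"dr":[0,0,0],"jaw":-0.4},
    {"travel":[-0.1,0.2,0],"dr":[0,0,0],"jaw":-0.4},
    {"travel":[0,0,0],"dr":[0,0,0],"jaw":-0.4},
  ],
)

```text
t: 12.15
position: [0.4266, -0.2156, 0.2273]
orientation: [180.0, -0.0, -0.1]
contact_force: [0.4, -0.6, -0.3]
opening: 0.703
grip_force: 0.0
```

Run:
```python
from h import *
s=env.state();print(s['position'],s['opening'])
W=cloud(cap('wrist','w5.png'))
for z0,z1 in[(.03,.062),(.066,.077),(.082,.106)]:print('drop',circ(W,.426,-.217,.03,z0,z1))
W=cloud(cap('top','t3.png'))
print('drop',circ(W,.426,-.217,.03,.082,.106));print('white',circ(W,.5885,.0135,.05,.143,.16));print('amber',circ(W,.58,-.089,.06,.175,.195))
```

```text
[ 0.42662355 -0.21559513  0.22732223] 0.7025006905753209
drop [ 4.51e+02  4.35e-01 -2.21e-01  5.40e-02  4.11e-01 -2.38e-01  4.43e-01
 -2.05e-01  6.20e-02]
drop [ 1.15e+02  4.34e-01 -2.21e-01  7.30e-02  4.18e-01 -2.33e-01  4.38e-01
 -2.11e-01  7.70e-02]
drop [ 2.26e+02  4.28e-01 -2.22e-01  9.70e-02  4.21e-01 -2.28e-01  4.33e-01
 -2.15e-01  1.04e-01]
drop None
white [1.48e+02 5.89e-01 1.80e-02 1.47e-01 5.74e-01 1.00e-03 6.06e-01 3.30e-02
 1.51e-01]
amber [ 2.10e+02  5.80e-01 -8.50e-02  1.82e-01  5.63e-01 -1.03e-01  5.99e-01
 -6.70e-02  1.87e-01]
```

View pics/w5.png

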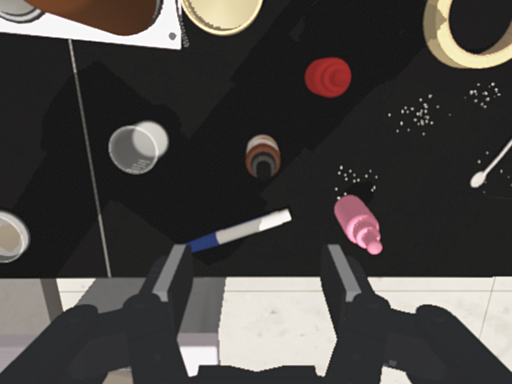

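The wrist picture shows the brown dropper bottle upright at (158, 263) between the fingers. The red one is at (77, 328) and the pink one at (222, 357), both clear.

>>> jog_arm(
  plan=[
    {"travel":[0,0.15,0.5],"dr":[0,0,0],"jaw":-0.4},
    {"travel":[0,0,0.8],"dr":[0,0,0],"jaw":-0.4},
    {"travel":[0,0,0.8],"dr":[0,0,0],"jaw":-0.4},
    {"travel":[0,0,0.8],"dr":[0,0,0],"jaw":-0.4},
    {"travel":[0,0,0.7],"dr":[0,0,0],"jaw":-0.4},
  ],
)

```text
t: 12.67
position: [0.4277, -0.2186, 0.0816]
orientation: [-180.0, 0.0, 0.1]
contact_force: [1.5, -0.3, -0.4]
opening: 0.699
grip_force: 0.0
```

>>> jog_arm(
  plan=[
    {"travel":[0,0,0.6],"dr":[0,0,0],"jaw":-0.4},
    {"travel":[0,0,0.3],"dr":[0,0,0],"jaw":-0.4},
    {"travel":[0,0,0.1],"dr":[0,0,0],"jaw":-0.4},
    {"travel":[0,0,0],"dr":[0,0,0],"jaw":-0.4},
  ],
)

```text
t: 13.0
position: [0.4276, -0.2191, 0.0427]
orientation: [-179.9, 0.1, 0.1]
contact_force: [-0.1, -0.2, -0.0]
opening: 0.701
grip_force: 0.0
```

>>> jog_arm(
  plan=[
    {"travel":[0,0.07,0.1],"dr":[0,0,0],"jaw":-0.4},
    {"travel":[0,0,0],"dr":[0,0,0],"jaw":0},
    {"travel":[0,0,0],"dr":[0,0,0],"jaw":0.1},
    {"travel":[0,0,0],"dr":[0,0,0],"jaw":0.2},
    {"travel":[0,0,0],"dr":[0,0,0],"jaw":0.3},
  ],
)

```text
t: 13.42
position: [0.4275, -0.2231, 0.0401]
orientation: [180.0, -0.1, 0.0]
contact_force: [0.1, 1.3, 4.8]
opening: 0.363
grip_force: 43.1
```

>>> jog_arm(
  plan=[
    {"travel":[0,0,0],"dr":[0,0,0],"jaw":1},
    {"travel":[0,0,0],"dr":[0,0,0],"jaw":1},
    {"travel":[0,0,0],"dr":[0,0,0],"jaw":1},
    {"travel":[0,0,0],"dr":[0,0,0],"jaw":1},
  ],
)

```text
t: 13.75
position: [0.4275, -0.223, 0.0402]
orientation: [180.0, -0.1, 0.0]
contact_force: [-0.6, 3.2, 6.3]
opening: 0.354
grip_force: 58.7
```

>>> jog_arm(
  plan=[
    {"travel":[0,0,-0.3],"dr":[0,0,0],"jaw":1},
    {"travel":[0,0,-0.6],"dr":[0,0,0],"jaw":1},
    {"travel":[0,0,-0.7],"dr":[0,0,0],"jaw":1},
    {"travel":[0,0,-0.7],"dr":[0,0,0],"jaw":1},
    {"travel":[0,-0.2,-0.7],"dr":[0,0,0],"jaw":1},
  ],
)

```text
t: 14.17
position: [0.4271, -0.2157, 0.1609]
orientation: [180.0, -0.0, -0.0]
contact_force: [0.2, 0.6, -1.9]
opening: 0.353
grip_force: 59.5
```

>>> jog_arm(
  plan=[
    {"travel":[0,-0.5,0],"dr":[0,0,0],"jaw":1},
    {"travel":[0,-0.7,0],"dr":[0,0,0],"jaw":1},
    {"travel":[0,-0.8,0],"dr":[0,0,0],"jaw":1},
    {"travel":[0,-0.8,0],"dr":[0,0,0],"jaw":1},
    {"travel":[0,-0.8,0],"dr":[0,0,0],"jaw":1},
  ],
)

```text
t: 14.58
position: [0.4267, -0.0697, 0.1597]
orientation: [180.0, -0.0, -0.0]
contact_force: [1.4, 0.2, -1.9]
opening: 0.353
grip_force: 59.5
```

>>> jog_arm(
  plan=[
    {"travel":[0,-0.8,0],"dr":[0,0,0],"jaw":1},
    {"travel":[0,-0.8,0],"dr":[0,0,0],"jaw":1},
    {"travel":[0.1,-0.8,0],"dr":[0,0,0],"jaw":1},
    {"travel":[0.2,-0.8,0],"dr":[0,0,0],"jaw":1},
    {"travel":[0.4,-0.7,0],"dr":[0,0,0],"jaw":1},
  ],
)

```text
t: 15.0
position: [0.4539, 0.087, 0.1598]
orientation: [-180.0, 0.0, 0.0]
contact_force: [1.0, 0.2, -0.3]
opening: 0.359
grip_force: 59.5
```

>>> jog_arm(
  plan=[
    {"travel":[0.5,-0.5,0],"dr":[0,0,0],"jaw":1},
    {"travel":[0.6,-0.3,0],"dr":[0,0,0],"jaw":1},
    {"travel":[0.6,0,0],"dr":[0,0,0],"jaw":1},
    {"travel":[0.6,0,0],"dr":[0,0,0],"jaw":1},
    {"travel":[0.5,0,0],"dr":[0,0,0],"jaw":1},
  ],
)

```text
t: 15.42
position: [0.5683, 0.1173, 0.1594]
orientation: [180.0, -0.0, 0.1]
contact_force: [0.9, 0.2, -0.9]
opening: 0.356
grip_force: 59.5
```

>>> jog_arm(
  plan=[
    {"travel":[0.4,0,0],"dr":[0,0,0],"jaw":1},
    {"travel":[0.2,0,0],"dr":[0,0,0],"jaw":1},
    {"travel":[0,0,0],"dr":[0,0,0],"jaw":1},
  ],
)

```text
t: 15.67
position: [0.5919, 0.1168, 0.159]
orientation: [-180.0, -0.0, 0.0]
contact_force: [-1.1, -0.7, -1.0]
opening: 0.352
grip_force: 59.5
```

Run:
```python
from pads import *
s=env.state();p=s['position'];print(p,s['grip_force'])
c=cap('wrist','w6.png');print(*pads(c,0),sep='\n');W=cloud(c)
print('body',circ(W,p[0],p[1],.03,p[2]-.04,p[2]+.02))
print('bulb',circ(W,p[0],p[1],.03,p[2]+.043,p[2]+.07))
print('white',circ(W,.5885,.0135,.03,.143,.16))
```

```text
[0.59188072 0.11680963 0.1590152 ] 59.523675015661865
(373, 170, np.float64(0.5901), np.float64(0.0159), np.float64(0.0714), np.float64(0.0682))
(126, 146, np.float64(0.6091), np.float64(0.2321), np.float64(0.0712), np.float64(0.0739))
(125, 147, np.float64(0.6083), np.float64(0.233), np.float64(0.0696), np.float64(0.0702))
(251, 159, np.float64(0.5982), np.float64(0.1228), np.float64(0.0694), np.float64(0.0663))
body [4.07e+03 6.03e-01 1.17e-01 1.61e-01 5.79e-01 8.80e-02 6.09e-01 1.46e-01
 1.79e-01]
bulb [5.648e+03 6.000e-01 1.160e-01 2.140e-01 5.830e-01 8.700e-02 6.090e-01
 1.470e-01 2.290e-01]
white [3.492e+03 5.900e-01 1.900e-02 1.490e-01 5.710e-01 0.000e+00 6.060e-01
 3.500e-02 1.520e-01]
```

View pics/w6.png

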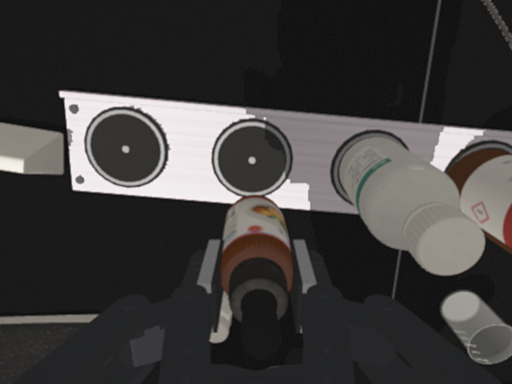

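The wrist picture shows the dropper bottle held, with its pad (pad 2, dot at (159, 252)) just ahead of it. Pad 1 is at (148, 126), and the white and amber bottles stand on pads 3 and 4.

>>> jog_arm(
  plan=[
    {"travel":[0.18,-0.1,0.3],"dr":[0,0,0],"jaw":1},
    {"travel":[0,0,0.6],"dr":[0,0,0],"jaw":1},
    {"travel":[0,0,0.7],"dr":[0,0,0],"jaw":1},
    {"travel":[0,0,0.6],"dr":[0,0,0],"jaw":1},
    {"travel":[0,0,0.3],"dr":[0,0,0],"jaw":1},
  ],
)

```text
t: 16.13
position: [0.5961, 0.1213, 0.0558]
orientation: [-180.0, 0.3, 0.0]
contact_force: [-0.0, -0.2, -1.5]
opening: 0.355
grip_force: 59.5
```

>>> jog_arm(
  plan=[
    {"travel":[0,0,0.05],"dr":[0,0,0],"jaw":1},
    {"travel":[0,0,0],"dr":[0,0,0],"jaw":1},
    {"travel":[0,0,0],"dr":[0,0,0],"jaw":1},
  ],
)

```text
t: 16.38
position: [0.5985, 0.1212, 0.0581]
orientation: [-180.0, -0.1, 0.0]
contact_force: [0.4, -0.3, -0.2]
opening: 0.358
grip_force: 59.5
```

>>> jog_arm(
  plan=[
    {"travel":[0,0,0.1],"dr":[0,0,0],"jaw":1},
    {"travel":[0,0,0.1],"dr":[0,0,0],"jaw":1},
    {"travel":[0,0,0.04],"dr":[0,0,0],"jaw":1},
    {"travel":[0,0,0],"dr":[0,0,0],"jaw":1},
  ],
)

```text
t: 16.72
position: [0.5981, 0.121, 0.0476]
orientation: [-180.0, 0.0, 0.0]
contact_force: [-0.4, -0.3, -0.8]
opening: 0.358
grip_force: 59.6
```

>>> jog_arm(
  plan=[
    {"travel":[0,0,0.03],"dr":[0,0,0],"jaw":1},
    {"travel":[0,0,0],"dr":[0,0,0],"jaw":1},
  ],
)

```text
t: 16.88
position: [0.5986, 0.121, 0.0473]
orientation: [-180.0, -0.1, 0.0]
contact_force: [-1.5, 0.4, 4.1]
opening: 0.353
grip_force: 59.9
```

>>> jog_arm(
  plan=[
    {"travel":[0,0,0],"dr":[0,0,0],"jaw":0.1},
    {"travel":[0,0,0],"dr":[0,0,0],"jaw":-0.2},
    {"travel":[0,0,0],"dr":[0,0,0],"jaw":-0.2},
    {"travel":[0,0,0],"dr":[0,0,0],"jaw":-0.2},
    {"travel":[0,0,-0.3],"dr":[0,0,0],"jaw":-0.2},
  ],
)

```text
t: 17.3
position: [0.5971, 0.1209, 0.0567]
orientation: [180.0, 0.2, 0.0]
contact_force: [-1.0, 0.2, 1.0]
opening: 0.6
grip_force: 0.0
```

>>> jog_arm(
  plan=[
    {"travel":[0,0,-0.6],"dr":[0,0,0],"jaw":-0.2},
    {"travel":[0,0,-0.8],"dr":[0,0,0],"jaw":-0.2},
    {"travel":[0,0,-0.8],"dr":[0,0,0],"jaw":-0.2},
    {"travel":[-0.1,0,-0.8],"dr":[0,0,0],"jaw":-0.2},
    {"travel":[-0.5,-0.1,-0.4],"dr":[0,0,0],"jaw":-0.2},
  ],
)

```text
t: 17.72
position: [0.5766, 0.1243, 0.1981]
orientation: [180.0, -0.4, -0.0]
contact_force: [0.1, -0.1, -0.6]
opening: 0.601
grip_force: 0.0
```

>>> jog_arm(
  plan=[
    {"travel":[-0.7,-0.2,0],"dr":[0,0,0],"jaw":-0.2},
    {"travel":[-0.8,-0.2,0],"dr":[0,0,0],"jaw":-0.2},
    {"travel":[-0.8,-0.2,0],"dr":[0,0,0],"jaw":-0.2},
    {"travel":[-0.6,-0.15,0],"dr":[0,0,0],"jaw":-0.2},
    {"travel":[-0.2,0,0],"dr":[0,0,0],"jaw":-0.2},
  ],
)

```text
t: 18.13
position: [0.4471, 0.1559, 0.1948]
orientation: [-180.0, 0.1, 0.1]
contact_force: [0.6, 0.4, -0.2]
opening: 0.599
grip_force: 0.0
```

>>> jog_arm(
  plan=[
    {"travel":[0,0,0],"dr":[0,0,0],"jaw":-0.2},
  ],
)

```text
t: 18.22
position: [0.4491, 0.1552, 0.195]
orientation: [180.0, -0.0, 0.1]
contact_force: [0.7, 0.6, 0.5]
opening: 0.598
grip_force: 0.0
```

Run:
```python
from h import *
s=env.state();print(s['position'],s['opening'])
W=cloud(cap('wrist','w7.png'))
print('vial',circ(W,.45,.155,.03,.05,.065),circ(W,.45,.155,.03,.01,.04))
W=cloud(cap('top','t4.png'))
print('vial',circ(W,.45,.155,.03,.05,.065))
print('drop',circ(W,.599,.121,.03,.09,.113));print('white',circ(W,.5885,.0135,.05,.143,.16));print('amber',circ(W,.58,-.089,.06,.175,.195))
```

```text
[0.44909695 0.15519698 0.19500303] 0.5978484762772482
vial [5.52e+02 4.52e-01 1.54e-01 5.70e-02 4.40e-01 1.42e-01 4.62e-01 1.65e-01
 6.00e-02] [1.72e+02 4.62e-01 1.55e-01 2.60e-02 4.54e-01 1.42e-01 4.64e-01 1.67e-01
 4.00e-02]
vial None
drop [23.     0.598  0.123  0.104  0.593  0.117  0.603  0.128  0.111]
white [1.49e+02 5.89e-01 1.80e-02 1.47e-01 5.74e-01 1.00e-03 6.06e-01 3.30e-02
 1.51e-01]
amber [ 2.09e+02  5.81e-01 -8.50e-02  1.82e-01  5.63e-01 -1.03e-01  5.99e-01
 -6.70e-02  1.88e-01]
```

>>> jog_arm(
  plan=[
    {"travel":[0.05,0.05,0.5],"dr":[0,0,0],"jaw":-0.2},
    {"travel":[0,0,0.8],"dr":[0,0,0],"jaw":-0.2},
    {"travel":[0,0,0.8],"dr":[0,0,0],"jaw":-0.2},
    {"travel":[0,0,0.8],"dr":[0,0,0],"jaw":-0.2},
    {"travel":[0,0,0.7],"dr":[0,0,0],"jaw":-0.2},
  ],
)

```text
t: 18.73
position: [0.4535, 0.1524, 0.0483]
orientation: [180.0, 0.0, -0.0]
contact_force: [1.3, -0.9, 0.0]
opening: 0.598
grip_force: 0.0
```

>>> jog_arm(
  plan=[
    {"travel":[0,0,0.5],"dr":[0,0,0],"jaw":-0.2},
    {"travel":[0,0,0.2],"dr":[0,0,0],"jaw":-0.2},
    {"travel":[0,0,0],"dr":[0,0,0],"jaw":-0.2},
    {"travel":[0,0,0],"dr":[0,0,0],"jaw":-0.2},
  ],
)

```text
t: 19.07
position: [0.4533, 0.1528, 0.0228]
orientation: [-180.0, -0.0, -0.0]
contact_force: [0.0, -0.0, 0.2]
opening: 0.603
grip_force: 0.0
```

>>> jog_arm(
  plan=[
    {"travel":[-0.05,0,0.1],"dr":[0,0,0],"jaw":-0.2},
    {"travel":[0,0,0],"dr":[0,0,0],"jaw":0.1},
    {"travel":[0,0,0],"dr":[0,0,0],"jaw":0.2},
    {"travel":[0,0,0],"dr":[0,0,0],"jaw":0.3},
    {"travel":[0,0,0],"dr":[0,0,0],"jaw":0.4},
  ],
)

```text
t: 19.48
position: [0.4506, 0.1531, 0.0191]
orientation: [-180.0, -0.1, 0.0]
contact_force: [-0.9, 0.5, 4.4]
opening: 0.307
grip_force: 17.7
```

>>> jog_arm(
  plan=[
    {"travel":[0,0,0],"dr":[0,0,0],"jaw":1},
    {"travel":[0,0,0],"dr":[0,0,0],"jaw":1},
    {"travel":[0,0,0],"dr":[0,0,0],"jaw":1},
    {"travel":[0,0,0],"dr":[0,0,0],"jaw":1},
  ],
)

```text
t: 19.82
position: [0.4506, 0.1531, 0.0193]
orientation: [-180.0, -0.1, 0.0]
contact_force: [-1.3, 1.3, 7.4]
opening: 0.295
grip_force: 58.5
```

>>> jog_arm(
  plan=[
    {"travel":[0,0,-0.3],"dr":[0,0,0],"jaw":1},
    {"travel":[0,0,-0.6],"dr":[0,0,0],"jaw":1},
    {"travel":[0,0,-0.7],"dr":[0,0,0],"jaw":1},
    {"travel":[0,0,-0.7],"dr":[0,0,0],"jaw":1},
    {"travel":[0.2,-0.1,-0.5],"dr":[0,0,0],"jaw":1},
  ],
)

```text
t: 20.23
position: [0.4576, 0.1568, 0.1329]
orientation: [180.0, -0.1, 0.0]
contact_force: [0.6, 0.3, -0.0]
opening: 0.29
grip_force: 58.9
```

>>> jog_arm(
  plan=[
    {"travel":[0.5,-0.3,0],"dr":[0,0,0],"jaw":1},
    {"travel":[0.6,-0.3,0],"dr":[0,0,0],"jaw":1},
    {"travel":[0.6,-0.3,0],"dr":[0,0,0],"jaw":1},
    {"travel":[0.6,-0.3,0],"dr":[0,0,0],"jaw":1},
    {"travel":[0.6,-0.3,0],"dr":[0,0,0],"jaw":1},
  ],
)

```text
t: 20.65
position: [0.5751, 0.2176, 0.1307]
orientation: [180.0, -0.0, 0.0]
contact_force: [-0.1, -0.7, 0.4]
opening: 0.289
grip_force: 58.9
```

>>> jog_arm(
  plan=[
    {"travel":[0.4,-0.2,0],"dr":[0,0,0],"jaw":1},
    {"travel":[0.3,-0.1,0],"dr":[0,0,0],"jaw":1},
    {"travel":[0,0,0],"dr":[0,0,0],"jaw":1},
    {"travel":[0,0,0],"dr":[0,0,0],"jaw":1},
  ],
)

```text
t: 20.98
position: [0.6019, 0.2289, 0.1301]
orientation: [180.0, 0.1, 0.0]
contact_force: [-0.4, 1.0, -0.0]
opening: 0.291
grip_force: 58.9
```

Run:
```python
from pads import *
s=env.state();p=s['position'];print(p,s['grip_force'])
c=cap('wrist','w8.png');print(*pads(c,0),sep='\n');W=cloud(c)
print('vial',circ(W,p[0],p[1],.02,p[2]+.02,p[2]+.05))
print('drop',circ(W,.599,.121,.03,.09,.113));print('white',circ(W,.5885,.0135,.03,.143,.16))
```

```text
[0.60192994 0.2289466  0.13006268] 58.87024693074636
(386, 177, np.float64(0.5983), np.float64(0.1205), np.float64(0.0686), np.float64(0.0689))
vial [6.26e+03 6.07e-01 2.29e-01 1.65e-01 5.89e-01 2.11e-01 6.16e-01 2.47e-01
 1.80e-01]
drop [7.08e+02 6.00e-01 1.25e-01 1.02e-01 5.92e-01 1.17e-01 6.05e-01 1.30e-01
 1.11e-01]
white None
```

View pics/w8.png

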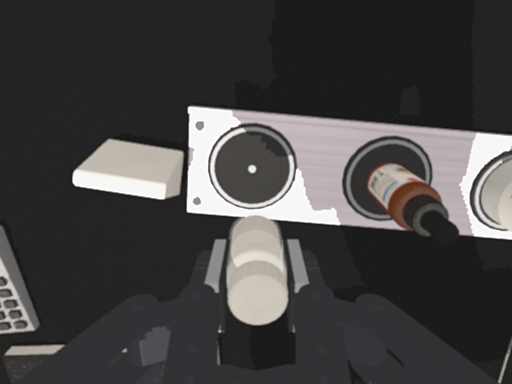

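The wrist picture shows the vial held at (285, 257) with pad 1's dot just ahead at (169, 252). The timer is clear at (170, 130), and the dropper bottle stands on pad 2.

>>> jog_arm(
  plan=[
    {"travel":[0.18,-0.08,0.3],"dr":[0,0,0],"jaw":1},
    {"travel":[0,0,0.6],"dr":[0,0,0],"jaw":1},
    {"travel":[0,0,0.7],"dr":[0,0,0],"jaw":1},
    {"travel":[0,0,0.5],"dr":[0,0,0],"jaw":1},
    {"travel":[0,0,0.2],"dr":[0,0,0],"jaw":1},
  ],
)

```text
t: 21.45
position: [0.6076, 0.2318, 0.0348]
orientation: [179.9, 0.3, 0.0]
contact_force: [-0.5, -0.7, -1.0]
opening: 0.29
grip_force: 58.9
```

>>> jog_arm(
  plan=[
    {"travel":[0,0,0.05],"dr":[0,0,0],"jaw":1},
    {"travel":[0,0,0],"dr":[0,0,0],"jaw":1},
    {"travel":[0,0,0],"dr":[0,0,0],"jaw":1},
  ],
)

```text
t: 21.7
position: [0.6101, 0.2323, 0.0378]
orientation: [-180.0, -0.1, 0.0]
contact_force: [-0.5, 0.8, 0.2]
opening: 0.286
grip_force: 58.9
```

>>> jog_arm(
  plan=[
    {"travel":[0,0,0.1],"dr":[0,0,0],"jaw":1},
    {"travel":[0,0,0.1],"dr":[0,0,0],"jaw":1},
    {"travel":[0,0,0.05],"dr":[0,0,0],"jaw":1},
    {"travel":[0,0,0],"dr":[0,0,0],"jaw":1},
  ],
)

```text
t: 22.03
position: [0.6094, 0.2322, 0.0266]
orientation: [-180.0, -0.0, 0.0]
contact_force: [0.0, 0.1, -0.8]
opening: 0.289
grip_force: 58.9
```

>>> jog_arm(
  plan=[
    {"travel":[0,0,0.04],"dr":[0,0,0],"jaw":1},
    {"travel":[0,0,0],"dr":[0,0,0],"jaw":1},
  ],
)

```text
t: 22.2
position: [0.6096, 0.2322, 0.0263]
orientation: [-180.0, -0.1, 0.0]
contact_force: [-2.6, -0.8, 9.4]
opening: 0.289
grip_force: 59.9
```

Contact. I release, rise, and back off to look.

>>> jog_arm(
  plan=[
    {"travel":[0,0,0],"dr":[0,0,0],"jaw":0.2},
    {"travel":[0,0,0],"dr":[0,0,0],"jaw":0},
    {"travel":[0,0,0],"dr":[0,0,0],"jaw":-0.1},
    {"travel":[0,0,0],"dr":[0,0,0],"jaw":-0.1},
    {"travel":[0,0,-0.3],"dr":[0,0,0],"jaw":-0.1},
  ],
)

```text
t: 22.62
position: [0.6082, 0.2319, 0.035]
orientation: [180.0, 0.3, 0.0]
contact_force: [-0.6, 0.1, 0.2]
opening: 0.55
grip_force: 0.0
```

>>> jog_arm(
  plan=[
    {"travel":[0,0,-0.7],"dr":[0,0,0],"jaw":-0.1},
    {"travel":[0,0,-0.8],"dr":[0,0,0],"jaw":-0.1},
    {"travel":[0,0,-0.8],"dr":[0,0,0],"jaw":-0.1},
    {"travel":[0,0,-0.8],"dr":[0,0,0],"jaw":-0.1},
    {"travel":[-0.5,0.2,-0.8],"dr":[0,0,0],"jaw":-0.1},
  ],
)

```text
t: 23.03
position: [0.5908, 0.2245, 0.195]
orientation: [-180.0, -0.1, 0.0]
contact_force: [0.5, -0.2, 0.4]
opening: 0.55
grip_force: 0.0
```

>>> jog_arm(
  plan=[
    {"travel":[-0.6,0.7,-0.5],"dr":[0,0,0],"jaw":-0.1},
    {"travel":[-0.6,0.7,-0.4],"dr":[0,0,0],"jaw":-0.1},
    {"travel":[-0.6,0.7,0],"dr":[0,0,0],"jaw":-0.1},
    {"travel":[-0.6,0.7,0],"dr":[0,0,0],"jaw":-0.1},
    {"travel":[-0.3,0.4,0],"dr":[0,0,0],"jaw":-0.1},
  ],
)

```text
t: 23.45
position: [0.4791, 0.0947, 0.2301]
orientation: [180.0, -0.0, -0.0]
contact_force: [1.1, 0.1, 0.4]
opening: 0.55
grip_force: 0.0
```

>>> jog_arm(
  plan=[
    {"travel":[0,0.5,0],"dr":[0,0,0],"jaw":-0.1},
    {"travel":[0,0.2,0],"dr":[0,0,0],"jaw":-0.1},
    {"travel":[0,0,0],"dr":[0,0,0],"jaw":-0.1},
  ],
)

```text
t: 23.7
position: [0.4819, 0.0672, 0.2295]
orientation: [180.0, -0.1, -0.1]
contact_force: [-0.2, -0.5, -1.0]
opening: 0.551
grip_force: 0.0
```

Run:
```python
from pads import *
print(env.state()['position'])
W=cloud(cap('wrist','w9.png'));A=cloud(cap('top','t5.png'));S=cloud(cap('scene','s5.png'))
for n,x,y,z0,z1 in[('vial',.609,.232,.055,.075),('drop',.599,.121,.09,.113),('white',.5885,.0135,.143,.16),('amber',.58,-.089,.175,.195)]:
  for k in(W,A,S):
    r=circ(k,x,y,.04,z0,z1)
    if r is not None: print(n,r[0],((r[4]+r[6])/2).round(4),((r[5]+r[7])/2).round(4))
```

```text
[0.48188944 0.0671764  0.22952974]
vial 778.0 0.6085 0.231
vial 56.0 0.611 0.2325
vial 60.0 0.6105 0.234
drop 329.0 0.5975 0.1215
drop 23.0 0.598 0.123
drop 28.0 0.597 0.125
white 2701.0 0.587 0.018
white 147.0 0.59 0.017
white 12.0 0.5845 0.0195
amber 180.0 0.5745 -0.0695
amber 207.0 0.5805 -0.085
amber 55.0 0.578 -0.088
```

View pics/w9.png

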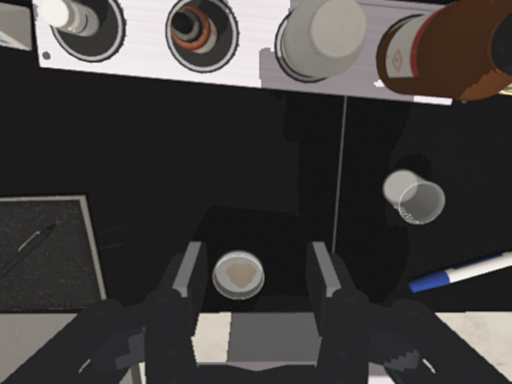

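The wrist picture shows all four upright on their pads: vial at (25, 75), dropper bottle at (30, 195), white bottle at (40, 320) and amber bottle at (55, 450). As a last check I fit the body axes of the two large bottles and confirm where the timer is.

Run:
```python
from h import *
from scipy.optimize import least_squares
S={'w':cloud(cap('wrist')),'t':cloud(cap('top')),'s':cloud(cap('scene'))}
for n,x,y,r,z0,z1 in[('white',.589,.015,.03,.02,.085),('amber',.58,-.088,.0345,.02,.105),('drop',.599,.121,.0165,.02,.06),('vial',.609,.232,.0135,.015,.045)]:
  for k,W in S.items():
    m=(np.hypot(W[...,0]-x,W[...,1]-y)<r+.008)&(W[...,2]>z0)&(W[...,2]<z1);p=W[m][:,:2]
    if len(p)>25:
      f=least_squares(lambda c:np.hypot(*(p-c).T)-r,[x,y],loss='soft_l1',f_scale=.001);print(n,k,len(p),f.x.round(4))
print(circ(S['t'],.612,.322,.05,.045,.07),circ(S['s'],.612,.322,.05,.045,.07))
```

```text
white w 200 [0.5895 0.0144]
white t 39 [0.5909 0.015 ]
white s 330 [0.5905 0.0152]
amber w 3009 [ 0.5767 -0.0867]
amber t 98 [ 0.5778 -0.0861]
amber s 490 [ 0.5777 -0.0859]
drop w 235 [0.598  0.1218]
drop t 33 [0.5992 0.1231]
drop s 121 [0.5988 0.1234]
vial w 436 [0.6098 0.2326]
vial s 77 [0.6113 0.234 ]
[1.31e+02 6.12e-01 3.22e-01 5.40e-02 6.00e-01 2.93e-01 6.24e-01 3.53e-01
 6.00e-02] [1.68e+02 6.09e-01 3.24e-01 5.30e-02 5.97e-01 2.95e-01 6.21e-01 3.54e-01
 6.10e-02]
```

```bash
python3 -c "
from workcell import env
print(env.close_job())"
```

```text
the job is handed in; nothing more can be done
None
```

The job is handed in: vial, dropper bottle, white bottle and amber bottle stand upright on the pads in that order from the timer, each within about 4 mm of its pad centre by my last camera measurement; the timer has not moved, and it took about 24 s.

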